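# Gauge the height of the rye loaf

## Task

Check the height of the dark rye tin loaf: pick up the bridge-shaped height gauge by its blue grip, lift it over that loaf and lower it gently, so that both legs stand flat on the bench on either side of the loaf's long sides and the red sprung foot rests on the middle of its top. Let go and leave the gauge standing there reading. Do not shove any of the loaves.

Things in the scene. Friction and masses are not known exactly. Their poses are not given: they have to be found in the camera images.
- gauge_grip (a point): Centre of the blue grip (26 x 26 mm, 56 tall, z up) on the loose bridge gauge, 0.6 kg; 152 mm above the bench when it stands. Crossbar 144 long along y, 24 wide, top at 124 mm, 110 clear under it. At each end a leg, 66 mm off the centre, on a sole 60 long in x and 16 wide; 116 mm clear between soles. Same when turned half round. A red sprung foot hangs straight below this point.
- gauge_foot (a joint): Travel (m) of the gauge's red foot, a disc 30 mm across: 0 hanging free, its underside 25 mm above the soles' level; grows to 0.052 as it is pushed up. A soft spring resists, 0.6 N at 0, 2.4 N at 0.045: less than the gauge's weight, so it stands by itself. Standing over a loaf it reads the loaf's height less 0.025: 0.045 on the rye.
- rye_mid (a point): Centre (half-way up, 35 mm above the bench) of the dark brown rye tin loaf with two pale flour stripes on its top, loose, firm, about 0.33 kg: 120 mm long along its x, 60 mm wide along y, 70 mm tall, flat-topped. z up.
- white_mid (a point): Bystander: centre (half-way up) of the pale golden tin loaf, 120 mm long along x, 60 mm wide along y, 52 mm tall, loose.
- cob_mid (a point): Bystander: centre (half-way up) of the round golden-brown cob with a pale cross on top, 92 mm across, 54 mm tall, loose.
Mind the look-alikes: they are no part of the job. There is more than one size of the part that bears gauge_grip; the job needs the middle-sized. What is shaped like the part that bears rye_mid but pink or purple is not meant.

How it is judged:
By the outcome, as a careful person would: the job done as asked, in the order asked, and still so for the second after the job is handed in, with the robot touching nothing.
It also fails if it takes over 42 s, if anything falls off the work surface, if the arm or the gripper's body presses on something with over 40 N, if the wrist force passes 120 N, or if a joint passes its speed limit or range.

## Robot

A 6-joint arm with a two-finger parallel gripper is mounted at the origin on the work surface. World frame = base frame: x ahead of the robot, y to its left, z up, the work surface at z = 0. Lengths are in m, angles in rad, forces in N, time in s.
With the tool pointing down it reaches from about 0.35 to 0.85 m from the base axis. Payload 8.1 kg.
Tool frame: the origin (TCP) lies between the finger pads; the fingertips stand nose_length ahead of it and the grasp point (between the pads) lies 2 mm behind it (nose_length is the distance from the TCP to the fingertips, in m); z points along the fingers, x is the direction in which the jaws open and shut, and the axes are right-handed (so a half turn about z gives the same grasp; the last joint's range is limited). The gripper opens to 93 mm and grips with 3 to 60 N. Pads are 15 mm wide; open, the fingers measure 128 mm over their backs; the gripper's body (75 mm by 188 mm) begins 65 mm behind the grasp point.
Start: joints at [1.054, 0.13, 1.488, -0, 1.523, -0.085], TCP at [0.251, 0.545, 0.236] pointing down, gripper open.
Joint ranges: [-2.96, 2.96], [-0.89, 2.26], [0.02, 2.5], [-1.34, 4.48], [0, 2.73], [-2.66, 2.66]. Speed limits (rad/s): [2.39, 2.39, 2.79, 3.14, 3.14, 3.14].

## Interface

Orientations are given as a rotation vector (axis times angle).
In Python, from plant import * gives the robot as it stands.
- The arm moves only by the tool carry_out, never from a script. Its argument "steps" is a list of rows, each an object with "xyz": the shift along the world's x, y, z in cm, a list of three; "rot": the turn, a rotation vector about the world's x, y, z in degrees, a list of three. In form: [{"xyz": [tx, ty, tz], "rot": [rx, ry, rz]}, ...]. A call has 1 to 10 rows; each row is the pose to reach, as a shift and turn from the pose commanded when the call began; what a row does not reach only later rows make up. A row lasts 1/10 s, in which the tool goes at most 50 mm and 8.59 degrees, less where a joint would pass 70% of its speed; a pose out of reach is approached as far as the arm can. A call with a gripper value outside its range is refused whole. "grip" is the opening, from 0 (shut) to 1 (fully open), set as the call begins (left out, the last holds). The fingers move at their own pace and stop on an object; "force" is the grip in N (left out, the last holds). Time passes only in rows, so rows that repeat a pose let the fingers close. It gives the time, the measured TCP pose, the force and the opening at its end, in the units of the state.
- read_state(): the state, without advancing time (a new reading comes with each control period).
- read_camera(name): name is "scene" or "side" or "wrist"; returns the picture (420x560x3 uint8, red, green, blue); there is no depth.
- calibration(name): a dict with "fov_y" (degrees; the focal length in pixels is half the picture's height over the tangent of half this angle, whatever the lens; pixels are square), "cx", "cy" (the principal point, pixels), "xyz" and "attitude" of the camera in the world. Camera axes: x right, y down, z forward; pixel columns grow to the right and rows downward; lengths in m; the calibration is good to about 2 mm. A picture is of the moment at which its call begins: read the wrist's pose just before it. calibration takes no time and is no camera call; for the wrist camera it gives the pose at the moment of the call.
- close_job(): hands the job in, once; it reports no verdict.
The state is a dict: "t": time; "q": joint angles; "dq": joint speeds; "joint_torque": joint torques, N m; "tool_pos": TCP position; "orientation": TCP orientation; "force": force on the tool from outside, world axes, zero at the start; "wrist_torque": the same for the moment, N m; "opening": finger opening in m.
Only numpy, scipy, OpenCV 4.12 (cv2) and the standard library are available. Lean on these libraries where they do the work, as an engineer would, in place of code of your own. Each camera call takes 0.05 s, during which the arm holds its last target.

## Working session

There is one attempt and no reset: what is moved stays moved. The work goes in short steps, Python scripts to look and compute and a tool call to move; the robot and the scene stay as the last step left them, time stands still between calls to the robot, and variables do not carry over. Pictures are saved under pics/ and viewed, and the job is handed in when it is done.

Besides the shell and the picture viewer there is one more tool, called after ">>>" by a JSON object that holds its "api" and its "payload". carry_out: Moves the arm, as the interface text tells. Its arguments: {"type":"object","properties":{"steps":{"type":"array","items":{"type":"object","properties":{"xyz":{"type":"array","items":{"type":"number"}},"rot":{"type":"array","items":{"type":"number"}}}}},"grip":{"type":"number"},"force":{"type":"number"}},"required":["steps"]}

```bash
mkdir -p pics; ls; python3 - <<'E'
from plant import *
import cv2
print(read_state())
for n in ("scene","side","wrist"):
    c=calibration(n); print(n,c)
    cv2.imwrite(f"pics/{n}0.png",cv2.cvtColor(read_camera(n),cv2.COLOR_RGB2BGR))
E
```

```text
pics
{'t': 0.0, 'q': array([ 1.05364050e+00,  1.31172339e-01,  1.48927849e+00,  1.26395924e-05,
        1.52300608e+00, -8.54053098e-02]), 'dq': array([ 0.00098122,  0.00099194,  0.00162515, -0.00030342, -0.00152222,
        0.00054012]), 'joint_torque': array([-8.55401158e-04, -5.59840930e+01, -4.91765428e+01,  7.68874283e-02,
        3.51727707e-02, -1.69158075e-04]), 'tool_pos': array([0.25078548, 0.54447643, 0.23458119]), 'orientation': array([ 2.64499674e+00,  1.69357877e+00, -2.60037275e-03]), 'force': array([-0.46106247, -0.0238826 , -0.68860356]), 'wrist_torque': array([ 0.0249653 ,  0.0051379 , -0.04726266]), 'opening': 0.09295527611588002}
scene {'fov_y': 56.8121325946948, 'cx': 278.01388939532904, 'cy': 203.12756371053987, 'xyz': array([ 0.98992221, -0.87874056,  0.90261527]), 'attitude': array([-2.19135607, -0.70346431,  0.30103513])}
side {'fov_y': 53.41369605626433, 'cx': 272.1298761438042, 'cy': 206.13698193180292, 'xyz': array([-0.00629225, -1.03486855,  0.73284521]), 'attitude': array([-2.0588164 ,  0.47177479, -0.2781257 ])}
wrist {'fov_y': 61.40077740169354, 'cx': 283.7493422211633, 'cy': 207.949695559338, 'xyz': array([0.17606216, 0.57857025, 0.38296674]), 'attitude': array([2.4247083 , 1.55272856, 0.23205245])}
```

View pics/scene0.png

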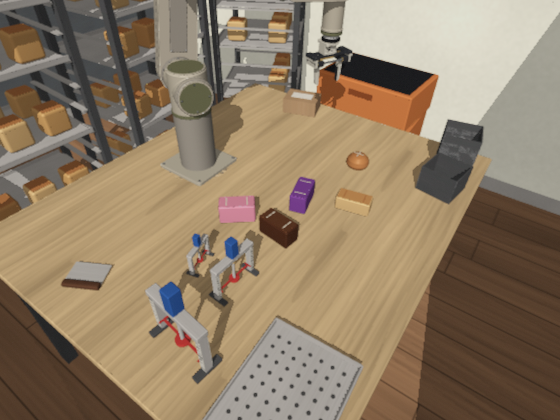

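View pics/side0.png

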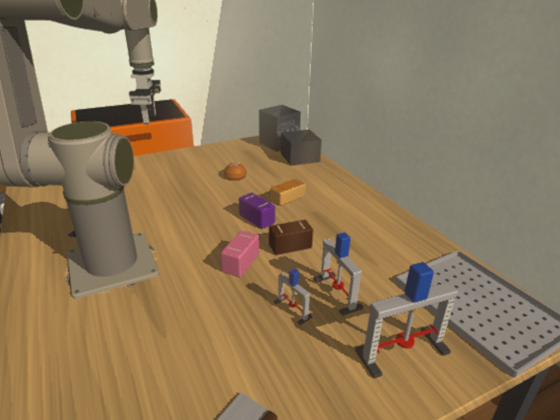

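View pics/wrist0.png

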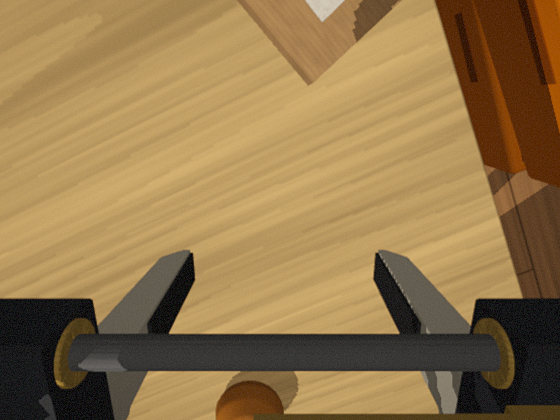

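Look-alikes in scene view: gauges small (197,240), middle (232,248) and large (172,299); loaves rye (279,228), purple (302,195) and pink (237,208). I choose the middle gauge and the dark brown loaf, and check both in a crop.

```bash
python3 - <<'E'
import cv2
a=cv2.imread("pics/scene0.png")[185:310,180:310]; b=cv2.imread("pics/side0.png")[210:325,260:375]
cv2.imwrite("pics/ca.png",cv2.resize(a,None,fx=4.8,fy=4.8,interpolation=cv2.INTER_CUBIC))
cv2.imwrite("pics/cb.png",cv2.resize(b,None,fx=5,fy=5,interpolation=cv2.INTER_CUBIC))
E
```

```text
(no output)
```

View pics/ca.png

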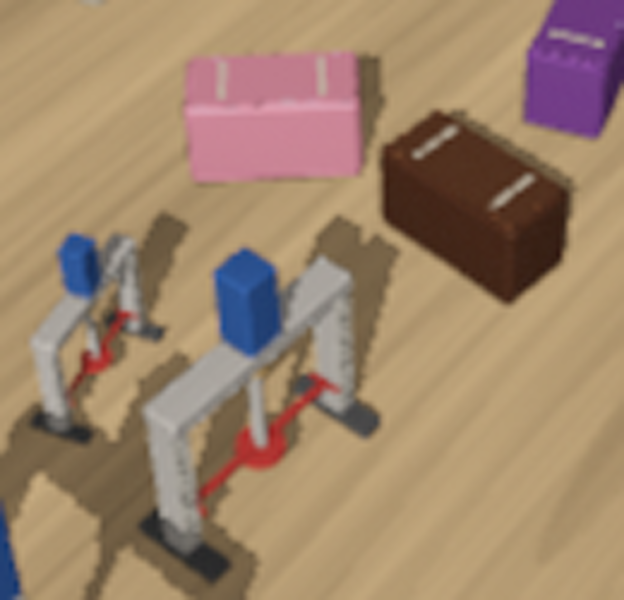

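View pics/cb.png

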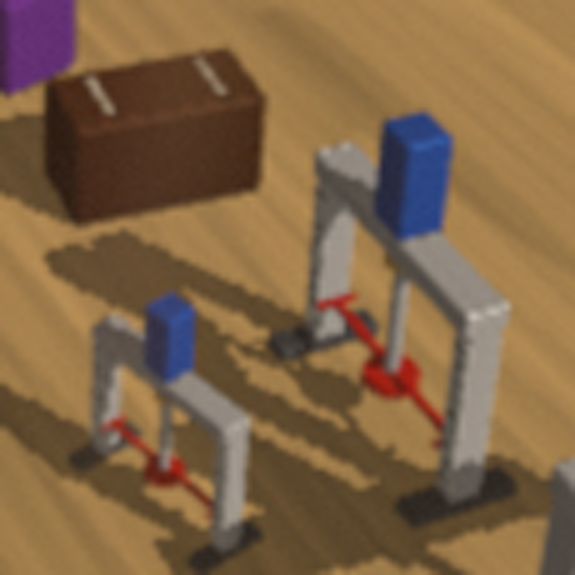

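Crops confirm: the middle gauge has its grip top at scene (231,240), side (343,234); the rye is dark brown with two flour stripes. Next I fit poses to corners in both views.

```bash
cat > h.py <<'E'
from plant import *
import numpy as np, cv2
from scipy.optimize import least_squares, linear_sum_assignment
from scipy.spatial.transform import Rotation as R
def proj(P,c):
    f=210/np.tan(np.radians(c["fov_y"])/2)
    p=(np.atleast_2d(P)-c["xyz"])@R.from_rotvec(c["attitude"]).as_matrix()
    return np.c_[f*p[:,0]/p[:,2]+c["cx"],f*p[:,1]/p[:,2]+c["cy"]]
def ray(uv,c):
    f=210/np.tan(np.radians(c["fov_y"])/2)
    d=R.from_rotvec(c["attitude"]).as_matrix()@np.array([(uv[0]-c["cx"])/f,(uv[1]-c["cy"])/f,1])
    return d
def atz(uv,c,z):
    d=ray(uv,c); return c["xyz"]+d*(z-c["xyz"][2])/d[2]
def box(hx,hy,z): return np.array([[sx*hx,sy*hy,z] for sx in(-1,1) for sy in(-1,1)])
def place(L,p):
    c,s=np.cos(p[2]),np.sin(p[2]); return L@np.array([[c,s,0],[-s,c,0],[0,0,1]])+[p[0],p[1],0]
def fit(groups,p0s):
    # groups: (cal, local pts, pixels) nearest assignment
    best=None
    for p0 in p0s:
        p=np.array(p0,float)
        for it in range(4):
            asg=[]
            for c,L,uv in groups:
                D=np.linalg.norm(proj(place(L,p),c)[:,None]-uv[None],axis=2)
                i,j=linear_sum_assignment(D); asg.append((c,L[i],uv[j]))
            r=least_squares(lambda q:np.concatenate([(proj(place(L,q),c)-uv).ravel() for c,L,uv in asg]),p,loss="soft_l1")
            p=r.x
        if best is None or r.cost<best.cost: best=r
    return best
E
python3 - <<'E'
from h import *
A,B=calibration("scene"),calibration("side")
s=lambda l:np.array(l)/4.8+[180,185]-0.4
d=lambda l:np.array(l)/5+[260,210]-0.4
yaws=np.radians(np.arange(-90,90,20))
T=box(.06,.03,.07);Bo=box(.06,.03,0)
g=[(A,T,s([(383,152),(443,112),(571,186),(510,227)])),(A,Bo,s([(510,302),(385,222),(562,258)])),
(B,T,d([(46,90),(230,50),(263,98),(78,133)])),(B,Bo,d([(80,222),(258,188)]))]
c0=atz((279,223),A,.07);print(c0, atz((290.5,228),B,.07))
r=fit(g,[(c0[0],c0[1],y) for y in yaws]);print("rye",r.x,np.degrees(r.x[2]),r.cost,np.round(r.fun,1))
G=box(.013,.013,.18);C=box(.012,.072,.124)
c0=atz(s((247,266)),A,.18);print(c0,atz(d((418,128)),B,.18))
g=[(A,np.array([[0,0,.18]]),s([(247,266)])),(B,np.array([[0,0,.18]]),d([(418,126)])),
(A,C,s([(147,408),(187,430),(322,258),(352,280)])),(B,C,d([(318,152),(352,143),(508,306),(460,320)]))]
r=fit(g,[(c0[0],c0[1],y) for y in yaws]);print("gauge",r.x,np.degrees(r.x[2]),r.cost,np.round(r.fun,1))
for n,uvA,uvB,z in (("cob",(358,160),(235,171),.027),("white",(354,203),(288,191),.026)): print(n,atz(uvA,A,z),atz(uvB,B,z))
for n,uv in (("small",(197,258)),("large",(182,335)),("purple",(302,195)),("pink",(237,210))): print(n,atz(uv,A,.03))
E
```

```text
[ 0.50187419 -0.15835215  0.07      ] [ 0.48685324 -0.15279454  0.07      ]
rye [ 0.49069469 -0.14576042 -0.11529355] -6.605834021957312 14.809294845808662 [-1.5 -1.  -1.1 -1.9  0.8  1.7  0.7  0.1 -1.5  0.1  0.1  1.9  1.5  0.8
 -0.6 -0.4 -1.2 -2.8  1.5 -1.  -0.2 -1.8 -1.3  1.8  1.2  0.7]
[ 0.50337539 -0.3773297   0.18      ] [ 0.50223827 -0.37964881  0.18      ]
gauge [ 0.50316769 -0.37866104 -0.05654412] -3.2397391861250737 5.861891567629346 [-0.4  0.3  0.1  0.1 -1.2 -0.4  0.1 -0.6 -2.8 -0.3  0.4 -1.2  1.4 -0.6
 -0.8 -0.6  0.8 -0.4  0.7 -0.9]
cob [0.52265045 0.36094253 0.027     ] [0.51440271 0.35543679 0.027     ]
white [0.62885417 0.11536797 0.026     ] [0.62526437 0.12204055 0.026     ]
small [ 0.36894929 -0.38776191  0.03      ]
large [ 0.51424732 -0.58968892  0.03      ]
purple [0.46200282 0.04094246 0.03      ]
pink [ 0.32810434 -0.15534408  0.03      ]
```

```bash
python3 - <<'E'
from h import *
import plant
print([n for n in dir(plant) if not n.startswith('_')])
try: print(nose_length)
except Exception as e: print(e)
s=read_state();c=calibration("wrist");M=R.from_rotvec(s["orientation"]).as_matrix();print(M.round(3));print(M.T@(c["xyz"]-s["tool_pos"]));print((M.T@R.from_rotvec(c["attitude"]).as_matrix()).round(3))
print(s["t"])
A,B=calibration("scene"),calibration("side")
for n,c in (("scene",A),("side",B)):
    im=cv2.resize(cv2.imread(f"pics/{n}0.png"),None,fx=4,fy=4,interpolation=cv2.INTER_CUBIC)
    for p,bs in (((.4907,-.1458,-.1153),[box(.06,.03,.07),box(.06,.03,0)]),((.5032,-.3787,-.0565),[box(.013,.013,.18),box(.012,.072,.124),box(.03,.074,0)])):
        for b in bs:
            u=proj(place(b[[0,1,3,2]],p),c)
            cv2.polylines(im,[np.int32((u+.5)*4)],True,(0,255,0),1)
    x,y=(180,180) if n=="scene" else (250,200)
    cv2.imwrite(f"pics/o_{n}.png",im[y*4:y*4+560,x*4:x*4+560])
E
```

```text
['IKError', 'calibration', 'close_job', 'nose_length', 'read_camera', 'read_state']
0.017
[[ 0.418  0.908 -0.001]
 [ 0.908 -0.418 -0.001]
 [-0.001 -0.    -1.   ]]
[-0.00061073 -0.08217385 -0.14824557]
[[ 1.    -0.    -0.   ]
 [ 0.     0.955  0.295]
 [ 0.    -0.295  0.955]]
0.15
```

```bash
cd pics; python3 -c "
import cv2,numpy as np
cv2.imwrite('o.png',cv2.resize(np.hstack([cv2.imread('o_scene.png'),cv2.imread('o_side.png')]),(800,400)))"
```

```text
(no output)
```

View pics/o.png

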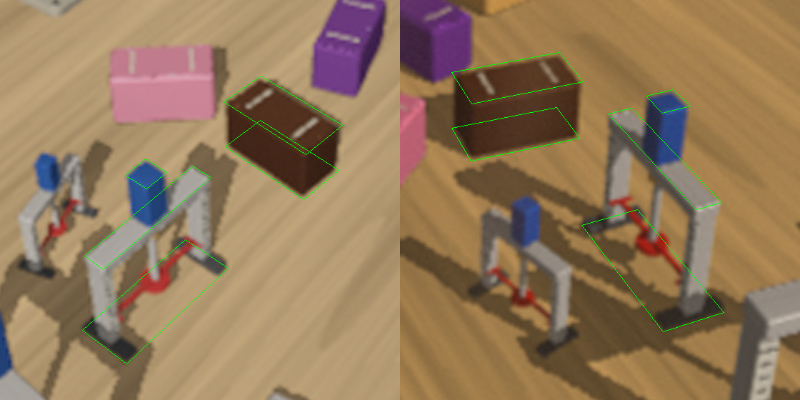

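Overlay fits both objects to within about 2 px. I'll move to a wrist-camera view over the rye with the jaws along x.

>>> {"api": "carry_out", "payload": {"steps": [{"xyz": [2,-4.5,1],"rot": [0,0,-5]},{"xyz": [4,-9,2],"rot": [0,0,-10]},{"xyz": [6,-13.5,3],"rot": [0,0,-15]},{"xyz": [8,-18,4],"rot": [0,0,-20]},{"xyz": [10,-22,4],"rot": [0,0,-26]},{"xyz": [12,-26,4],"rot": [0,0,-32]},{"xyz": [14,-30,4],"rot": [0,0,-38]},{"xyz": [16,-34,4],"rot": [0,0,-44]},{"xyz": [18,-38,4],"rot": [0,0,-50]},{"xyz": [20,-42,4],"rot": [0,0,-56]}], "grip": 1}}

```text
t: 1.15
tool_pos: [0.4514, 0.1232, 0.2756]
orientation: [-3.132, -0.247, -0.0]
force: [1.2, 0.1, -0.6]
opening: 0.0929
```

>>> {"api": "carry_out", "payload": {"steps": [{"xyz": [1,-4,0],"rot": [0,0,-5]},{"xyz": [2,-8,0],"rot": [0,0,-10]},{"xyz": [3,-12,0],"rot": [0,0,-13]},{"xyz": [3.5,-16,0],"rot": [0,0,-13]},{"xyz": [4,-20,0],"rot": [0,0,-13]},{"xyz": [4,-21.5,0],"rot": [0,0,-13]},{"xyz": [4,-21.5,0],"rot": [0,0,-13]},{"xyz": [4,-21.5,0],"rot": [0,0,-13]}]}}

```text
t: 1.95
tool_pos: [0.4909, -0.0895, 0.2754]
orientation: [-3.139, 0.103, 0.001]
force: [0.8, -0.4, -0.1]
opening: 0.093
```

```bash
python3 - <<'E'
from h import *
s=read_state();print(s["t"],s["tool_pos"],s["q"],np.abs(s["dq"]).max(),R.from_rotvec(s["orientation"]).as_matrix()[:,0])
c=calibration("wrist");print(c)
im=read_camera("wrist");cv2.imwrite("pics/w1.png",cv2.cvtColor(im,cv2.COLOR_RGB2BGR))
for p in ((.4907,-.1458,-.1153),): print(proj(place(box(.06,.03,.07),p),c).round(0))
print(proj(place(box(.013,.013,.18),(.5032,-.3787,-.0565)),c).round(0))
E
```

```text
1.95 [ 0.4908998  -0.08947152  0.27541971] [-2.83507836e-01 -1.58584000e-01  1.70247830e+00  6.02791543e-04
  1.59835814e+00 -2.17630889e-01] 0.025424400271779644 [ 9.97831859e-01 -6.58127345e-02 -5.14114130e-04]
{'fov_y': 61.40077740169354, 'cx': 283.7493422211633, 'cy': 207.949695559338, 'xyz': array([ 0.4966073 , -0.00783881,  0.42372963]), 'attitude': array([ 2.84087696, -0.09353211, -0.01545804])}
[[231. 257.]
 [231. 204.]
 [340. 262.]
 [346. 210.]]
[[303. 509.]
 [303. 489.]
 [329. 508.]
 [330. 489.]]
```

View pics/w1.png

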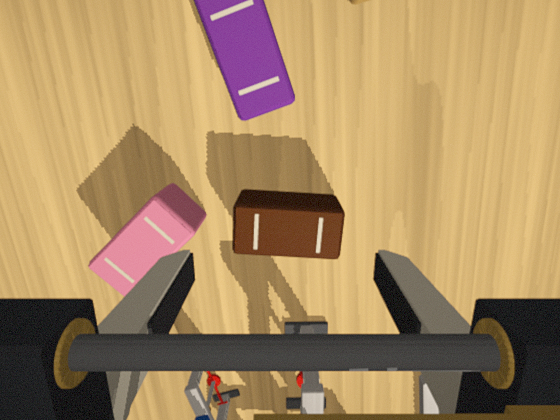

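```bash
python3 - <<'E'
import cv2
a=cv2.imread("pics/w1.png")[180:270,220:360]
cv2.imwrite("pics/w1c.png",cv2.resize(a,None,fx=5,fy=5,interpolation=cv2.INTER_CUBIC)*1)
E
```

```text
(no output)
```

View pics/w1c.png

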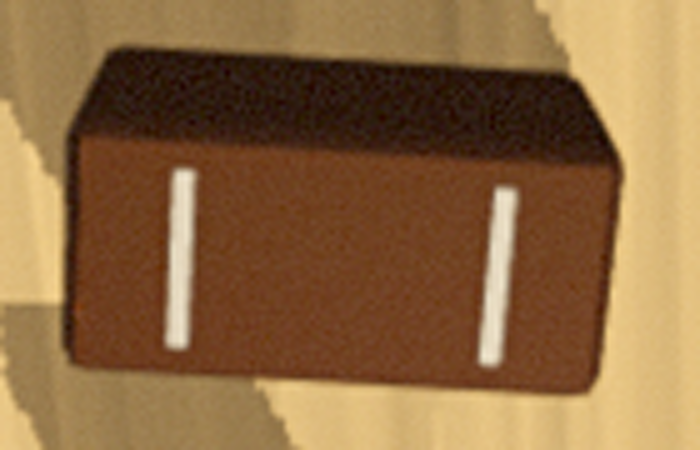

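```bash
python3 - <<'E'
from h import *
c=calibration("wrist")
s=lambda l:np.array(l)/5+[220,180]-0.4
g=[(c,box(.06,.03,.07),s([(68,133),(623,166),(600,395),(68,367)])),(c,np.array([[-.06,.03,0],[.06,.03,0]]),s([(112,47),(575,74)]))]
r=fit(g,[(.49,-.146,-.1)]);print(r.x,np.degrees(r.x[2]),np.round(r.fun,1))
# stripe-based centre at z=.07
m=s([(184,170),(505,188),(490,365),(177,348)]).mean(0);print(atz(m,c,.07))
E
```

```text
[ 0.49151318 -0.14699645 -0.12434912] -7.124679803468939 [-1.9  4.6 -1.  -1.1  0.8  4.9  2.3 -1.1 -1.9 -0.2  2.4  0. ]
[ 0.4913081  -0.14475036  0.07      ]
```

>>> {"api": "carry_out", "payload": {"steps": [{"xyz": [0.2,-4,0],"rot": [0,0,0]},{"xyz": [0.4,-8,0],"rot": [0,0,0]},{"xyz": [0.6,-12,0],"rot": [0,0,0]},{"xyz": [0.8,-15,0],"rot": [0,0,0]},{"xyz": [1,-18,0],"rot": [0,0,0]},{"xyz": [1,-18,0],"rot": [0,0,0]},{"xyz": [1,-18,0],"rot": [0,0,0]}]}}

```text
t: 2.7
tool_pos: [0.5014, -0.2689, 0.2754]
orientation: [-3.139, 0.102, 0.001]
force: [-0.3, 0.5, -0.1]
opening: 0.0931
```

```bash
python3 - <<'E'
from h import *
s=read_state();print(s["t"],s["tool_pos"],s["q"],np.abs(s["dq"]).max())
c=calibration("wrist")
im=read_camera("wrist");cv2.imwrite("pics/w2.png",cv2.cvtColor(im,cv2.COLOR_RGB2BGR))
print(proj(place(box(.013,.013,.18),(.5032,-.3787,-.0565)),c).round(0))
print(proj(place(box(.012,.072,.124),(.5032,-.3787,-.0565)),c).round(0))
E
```

```text
2.7 [ 0.50141375 -0.26889119  0.27540438] [-5.82714415e-01  3.37173720e-02  1.51817648e+00  5.75955937e-04
  1.59045603e+00 -5.17943317e-01] 0.019228208837083455
[[279. 357.]
 [278. 330.]
 [310. 357.]
 [311. 330.]]
[[281. 367.]
 [280. 236.]
 [305. 366.]
 [306. 236.]]
```

View pics/w2.png

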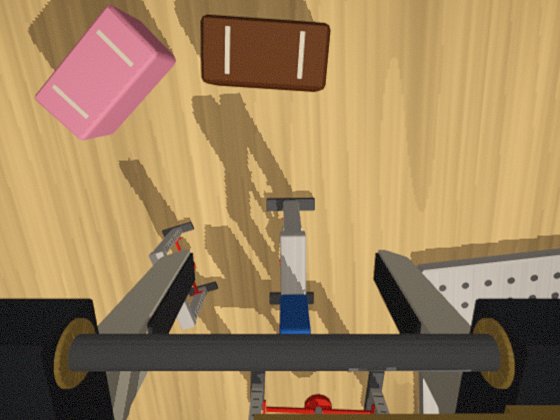

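Wrist view w2: the gauge bar (281–306, far end at row 235) and grip edges (280–311) match the prediction. Now I move over the grip and look from the scene cameras before descending.

>>> {"api": "carry_out", "payload": {"steps": [{"xyz": [0,-4,0],"rot": [0,0,0]},{"xyz": [0.1,-8,0],"rot": [0,0,0.5]},{"xyz": [0.2,-10.9,0],"rot": [0,0,0.5]},{"xyz": [0.2,-10.9,-2],"rot": [0,0,0.5]},{"xyz": [0.2,-10.9,-4],"rot": [0,0,0.5]},{"xyz": [0.2,-10.9,-6],"rot": [0,0,0.5]},{"xyz": [0.2,-10.9,-7],"rot": [0,0,0.5]},{"xyz": [0.2,-10.9,-7],"rot": [0,0,0.5]}]}}

```text
t: 3.55
tool_pos: [0.5029, -0.377, 0.2039]
orientation: [-3.138, 0.086, 0.004]
force: [1.1, 0.2, 0.5]
opening: 0.0926
```

```bash
python3 - <<'E'
from h import *
s=read_state();print(s["t"],s["tool_pos"],s["force"])
a=read_camera("scene")[160:330,140:340];b=read_camera("side")[170:340,240:440]
cv2.imwrite("pics/d1.png",cv2.cvtColor(cv2.resize(np.hstack([a,b]),(800,340),interpolation=cv2.INTER_CUBIC),cv2.COLOR_RGB2BGR))
E
```

```text
3.55 [ 0.50288462 -0.37698641  0.2039049 ] [1.13859303 0.19877219 0.52180518]
```

View pics/d1.png

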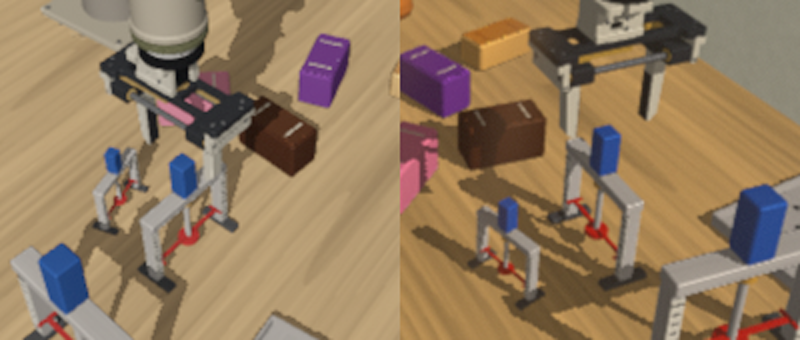

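Fingers straddle the grip and are clear of the neighbours. Descending and closing.

>>> {"api": "carry_out", "payload": {"steps": [{"xyz": [0,-0.2,-1.5],"rot": [0,0,0]},{"xyz": [0,-0.2,-3],"rot": [0,0,0]},{"xyz": [0,-0.2,-4.5],"rot": [0,0,0]},{"xyz": [0,-0.2,-5.4],"rot": [0,0,0]},{"xyz": [0,-0.2,-5.4],"rot": [0,0,0]},{"xyz": [0,-0.2,-5.4],"rot": [0,0,0]}]}}

```text
t: 4.25
tool_pos: [0.503, -0.381, 0.1513]
orientation: [-3.14, 0.089, 0.001]
force: [0.2, 0.2, 1.4]
opening: 0.093
```

>>> {"api": "carry_out", "payload": {"steps": [{"xyz": [0,0,0],"rot": [0,0,0]},{"xyz": [0,0,0],"rot": [0,0,0]},{"xyz": [0,0,0],"rot": [0,0,0]},{"xyz": [0,0,0],"rot": [0,0,0]},{"xyz": [0,0,0],"rot": [0,0,0]},{"xyz": [0,0,0],"rot": [0,0,0]},{"xyz": [0,0,0],"rot": [0,0,0]},{"xyz": [0,0,0],"rot": [0,0,0]},{"xyz": [0,0,0],"rot": [0,0,0]},{"xyz": [0,0,0],"rot": [0,0,0]}], "grip": 0, "force": 25}}

```text
t: 5.25
tool_pos: [0.5031, -0.381, 0.1516]
orientation: [-3.14, 0.089, 0.0]
force: [-0.0, 0.6, -0.0]
opening: 0.0257
```

Opening is 25.7 mm, so the 26 mm grip is held. Lifting.

>>> {"api": "carry_out", "payload": {"steps": [{"xyz": [0,0,0.5],"rot": [0,0,0]},{"xyz": [0,0,1.5],"rot": [0,0,0]},{"xyz": [0,0,3],"rot": [0,0,0]},{"xyz": [0,0,5],"rot": [0,0,0]},{"xyz": [0,0,7],"rot": [0,0,0]},{"xyz": [0,0,9],"rot": [0,0,0]},{"xyz": [0,0,10.5],"rot": [0,0,0]},{"xyz": [0,0,11],"rot": [0,0,0]},{"xyz": [0,0,11],"rot": [0,0,0]},{"xyz": [0,0,11],"rot": [0,0,0]}]}}

```text
t: 6.25
tool_pos: [0.5027, -0.3808, 0.2605]
orientation: [-3.139, 0.089, 0.002]
force: [0.2, -0.1, -5.4]
opening: 0.026
```

```bash
python3 - <<'E'
from h import *
s=read_state();print(s["t"],s["tool_pos"],s["force"],s["opening"],s["wrist_torque"])
a=read_camera("scene")[90:340,140:360];b=read_camera("side")[110:360,220:440]
cv2.imwrite("pics/d2.png",cv2.cvtColor(cv2.resize(np.hstack([a,b]),(800,454),interpolation=cv2.INTER_CUBIC),cv2.COLOR_RGB2BGR))
E
```

```text
6.25 [ 0.50274632 -0.38076985  0.26053554] [ 0.2013843  -0.07581672 -5.40336424] 0.026006658349987357 [-0.04801321  0.10359245 -0.03406712]
```

View pics/d2.png

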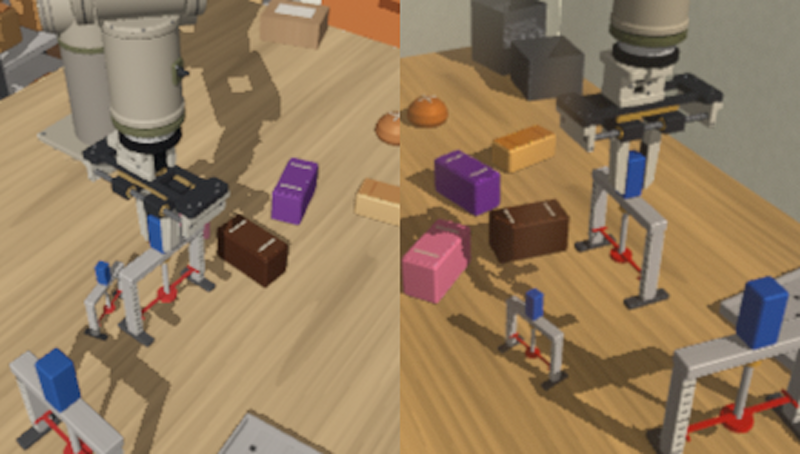

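```bash
python3 - <<'E'
from h import *
c=dict(calibration("wrist"));s=read_state()
M=R.from_rotvec(s["orientation"]).as_matrix()
off=M.T@(c["xyz"]-s["tool_pos"]);RC=M.T@R.from_rotvec(c["attitude"]).as_matrix()
M2=R.from_rotvec([-3.139,.102,.001]).as_matrix()
c["xyz"]=np.array([.50141,-.26889,.27540])+M2@off;c["attitude"]=R.from_matrix(M2@RC).as_rotvec()
im=cv2.imread("pics/w2.png")
hsv=cv2.cvtColor(im,cv2.COLOR_BGR2HSV)
roi=np.zeros(im.shape[:2],np.uint8);roi[18:85,206:322]=255
m=((hsv[...,1]<60)&(hsv[...,2]>150)&(roi>0)).astype(np.uint8)
n,l,st,ce=cv2.connectedComponentsWithStats(m)
P=[]
for i in range(1,n):
    if st[i,4]>60:
        p=atz(ce[i],c,.07);P.append(p);print(st[i],ce[i],p)
P=np.array(P);d=P[1]-P[0];print(P.mean(0),np.degrees(np.arctan2(d[1],d[0])))
# brown outline
b=((hsv[...,2]<130)&(hsv[...,1]>120)).astype(np.uint8);b[:10]=0;b[100:]=0;b[:,:195]=0;b[:,340:]=0
b|=m
cn=max(cv2.findContours(b,0,1)[0],key=cv2.contourArea);print(cv2.minAreaRect(cn))
E
```

```text
[225  26   5  48 193] [226.67875648  49.48704663] [ 0.45715674 -0.14053734  0.07      ]
[298  31   7  48 184] [300.53804348  54.41304348] [ 0.52472855 -0.14913601  0.07      ]
[ 0.49094265 -0.14483667  0.07      ] -7.252038118773058
((262.9305725097656, 52.495155334472656), (130.07916259765625, 71.013427734375), 3.990912914276123)
```

>>> {"api": "carry_out", "payload": {"steps": [{"xyz": [-0.1,1.5,0.5],"rot": [0,0,0]},{"xyz": [-0.2,4,1],"rot": [0,0,-1]},{"xyz": [-0.4,7.5,1],"rot": [0,0,-1]},{"xyz": [-0.6,11,1],"rot": [0,0,-2]},{"xyz": [-0.8,14.5,1],"rot": [0,0,-3]},{"xyz": [-1,18,1],"rot": [0,0,-4]},{"xyz": [-1.2,21,1],"rot": [0,0,-4]},{"xyz": [-1.2,23,1],"rot": [0,0,-4]},{"xyz": [-1.2,23.4,1],"rot": [0,0,-4]},{"xyz": [-1.2,23.4,1],"rot": [0,0,-4]}]}}

```text
t: 7.35
tool_pos: [0.4909, -0.1462, 0.2716]
orientation: [3.135, -0.196, -0.0]
force: [0.1, -1.0, -6.9]
opening: 0.0261
```

>>> {"api": "carry_out", "payload": {"steps": [{"xyz": [0,0,-0.5],"rot": [0,0,0]},{"xyz": [0,0,-1],"rot": [0,0,0]},{"xyz": [0,0,-1],"rot": [0,0,0]},{"xyz": [0,0,-1],"rot": [0,0,0]}]}}

```text
t: 7.75
tool_pos: [0.4908, -0.1476, 0.261]
orientation: [-3.135, 0.2, 0.002]
force: [-0.2, -0.2, -5.6]
opening: 0.0263
```

```bash
python3 - <<'E'
from h import *
s=read_state();print(s["t"],s["tool_pos"],s["orientation"],s["force"],s["opening"])
a=read_camera("scene");b=read_camera("side")
A,B=calibration("scene"),calibration("side")
z=s["tool_pos"][2]-.1503; print("sole z",z)
out=[]
for im,c,x,y in ((a,A,200,100),(b,B,220,100)):
    im=cv2.resize(im,None,fx=4,fy=4,interpolation=cv2.INTER_CUBIC)
    for p,bs in (((.491,-.1455,np.radians(-7.2)),[(box(.06,.03,.07),(0,255,0))]),((.491,-.1455,np.radians(-7.2)),[(box(.012,.072,.124+z),(255,0,255)),(box(.03,.074,z),(255,0,255))])):
        for q,col in bs: cv2.polylines(im,[np.int32((proj(place(q[[0,1,3,2]],p),c)+.5)*4)],True,col,1)
    out.append(im[y*4:y*4+640,x*4:x*4+560])
cv2.imwrite("pics/d3.png",cv2.cvtColor(cv2.resize(np.hstack(out),(800,457),interpolation=cv2.INTER_AREA),cv2.COLOR_RGB2BGR))
E
```

```text
7.75 [ 0.49077952 -0.14756098  0.26103467] [-3.13491569e+00  1.99880415e-01  1.68681811e-03] [-0.15308577 -0.16838566 -5.64388448] 0.02632167177369947
sole z 0.11073467215178828
```

View pics/d3.png

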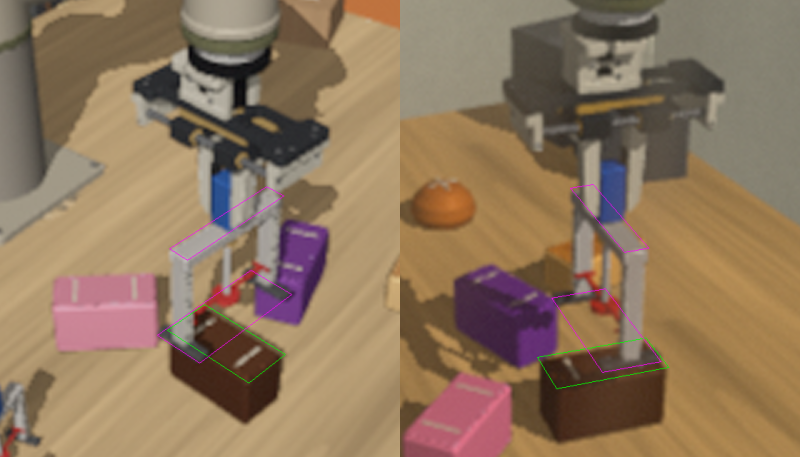

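Bar and soles overlay within about 2 mm, over the loaf and aligned with it. Lowering, slowly at the end.

>>> {"api": "carry_out", "payload": {"steps": [{"xyz": [0,0.1,-1],"rot": [0,0,0]},{"xyz": [0,0.1,-2],"rot": [0,0,0]},{"xyz": [0,0.1,-3],"rot": [0,0,0]},{"xyz": [0,0.1,-4],"rot": [0,0,0]},{"xyz": [0,0.1,-5],"rot": [0,0,0]},{"xyz": [0,0.1,-5.5],"rot": [0,0,0]},{"xyz": [0,0.1,-5.5],"rot": [0,0,0]},{"xyz": [0,0.1,-5.5],"rot": [0,0,0]}]}}

```text
t: 8.65
tool_pos: [0.4912, -0.1461, 0.2069]
orientation: [3.135, -0.198, 0.0]
force: [0.7, 0.4, -5.6]
opening: 0.026
```

```bash
python3 - <<'E'
from h import *
s=read_state();print(s["t"],s["tool_pos"],s["orientation"],s["force"],s["opening"])
out=[]
for n,x,y in (("scene",200,120),("side",220,120)):
    out.append(read_camera(n)[y:y+160,x:x+140])
cv2.imwrite("pics/d4.png",cv2.cvtColor(cv2.resize(np.hstack(out),(800,457),interpolation=cv2.INTER_CUBIC),cv2.COLOR_RGB2BGR))
E
```

```text
8.65 [ 0.49120275 -0.14611928  0.20685956] [ 3.13520412e+00 -1.98369928e-01  4.04594938e-04] [ 0.71169509  0.38503779 -5.62792285] 0.0260079652473231
```

View pics/d4.png

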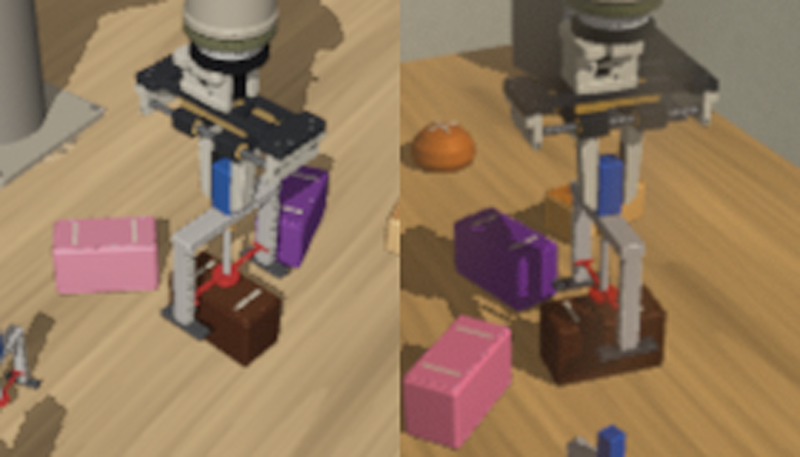

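The red foot hangs just above the rye's mid-top and the legs are clear on both sides. Continuing down.

>>> {"api": "carry_out", "payload": {"steps": [{"xyz": [0,0,-0.6],"rot": [0,0,0]},{"xyz": [0,0,-1.2],"rot": [0,0,0]},{"xyz": [0,0,-1.8],"rot": [0,0,0]},{"xyz": [0,0,-2.4],"rot": [0,0,0]},{"xyz": [0,0,-3],"rot": [0,0,0]},{"xyz": [0,0,-3.6],"rot": [0,0,0]},{"xyz": [0,0,-4.2],"rot": [0,0,0]},{"xyz": [0,0,-4.7],"rot": [0,0,0]},{"xyz": [0,0,-5],"rot": [0,0,0]},{"xyz": [0,0,-5],"rot": [0,0,0]}]}}

```text
t: 9.75
tool_pos: [0.4909, -0.146, 0.1562]
orientation: [-3.135, 0.198, 0.001]
force: [0.7, -0.8, -2.7]
opening: 0.0262
```

>>> {"api": "carry_out", "payload": {"steps": [{"xyz": [0,0,-0.1],"rot": [0,0,0]},{"xyz": [0,0,-0.2],"rot": [0,0,0]},{"xyz": [0,0,-0.3],"rot": [0,0,0]},{"xyz": [0,0,-0.3],"rot": [0,0,0]},{"xyz": [0,0,-0.3],"rot": [0,0,0]}]}}

```text
t: 10.25
tool_pos: [0.491, -0.146, 0.1536]
orientation: [-3.135, 0.198, 0.0]
force: [-1.2, 0.9, -3.3]
opening: 0.0257
```

>>> {"api": "carry_out", "payload": {"steps": [{"xyz": [0,0,-0.05],"rot": [0,0,0]},{"xyz": [0,0,-0.1],"rot": [0,0,0]},{"xyz": [0,0,-0.15],"rot": [0,0,0]},{"xyz": [0,0,-0.15],"rot": [0,0,0]},{"xyz": [0,0,-0.15],"rot": [0,0,0]}]}}

```text
t: 10.75
tool_pos: [0.4911, -0.146, 0.1521]
orientation: [-3.135, 0.198, -0.0]
force: [-0.7, 0.6, -3.3]
opening: 0.0262
```

>>> {"api": "carry_out", "payload": {"steps": [{"xyz": [0,0,-0.05],"rot": [0,0,0]},{"xyz": [0,0,-0.1],"rot": [0,0,0]},{"xyz": [0,0,-0.1],"rot": [0,0,0]},{"xyz": [0,0,-0.1],"rot": [0,0,0]}]}}

```text
t: 11.15
tool_pos: [0.4912, -0.1462, 0.1517]
orientation: [3.135, -0.198, 0.001]
force: [-3.5, 0.2, 3.4]
opening: 0.0255
```

Force went from -3.3 N to +3.4 N at the same height as the original grasp (0.1517), so the soles are on the bench. Releasing and backing straight up.

>>> {"api": "carry_out", "payload": {"steps": [{"xyz": [0,0,0],"rot": [0,0,0]},{"xyz": [0,0,0],"rot": [0,0,0]},{"xyz": [0,0,0],"rot": [0,0,0]},{"xyz": [0,0,0],"rot": [0,0,0]},{"xyz": [0,0,0],"rot": [0,0,0]},{"xyz": [0,0,0],"rot": [0,0,0]},{"xyz": [0,0,0],"rot": [0,0,0]}], "grip": 0.8}}

```text
t: 11.85
tool_pos: [0.4911, -0.1461, 0.1511]
orientation: [3.135, -0.198, -0.0]
force: [-0.2, -0.4, 0.4]
opening: 0.0735
```

```bash
cat > look.py <<'E'
from h import *
import sys
s=read_state();print(s["t"],s["tool_pos"],s["force"],s["opening"])
out=[]
for n,x,y in (("scene",200,120),("side",220,120)):
    im=read_camera(n);cv2.imwrite(f"pics/{n}_{sys.argv[1]}.png",im[...,::-1]);out.append(im[y:y+160,x:x+140])
cv2.imwrite(f"pics/{sys.argv[1]}.png",cv2.cvtColor(cv2.resize(np.hstack(out),(800,457),interpolation=cv2.INTER_CUBIC),cv2.COLOR_RGB2BGR))
E
python3 look.py d5
```

```text
11.85 [ 0.49109171 -0.14605207  0.1511157 ] [-0.24785889 -0.36480942  0.38395542] 0.07354288296095979
```

View pics/d5.png

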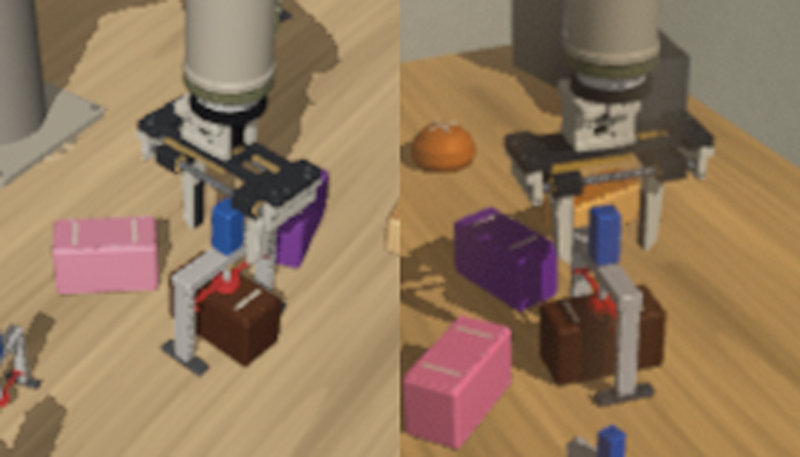

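Gauge stands by itself astride the loaf, with both fingers clear of the grip. Retreating up and back.

>>> {"api": "carry_out", "payload": {"steps": [{"xyz": [0,0,1],"rot": [0,0,0]},{"xyz": [0,0,3],"rot": [0,0,0]},{"xyz": [0,0,6],"rot": [0,0,0]},{"xyz": [0,0,9],"rot": [0,0,0]},{"xyz": [0,0,12],"rot": [0,0,0]},{"xyz": [0,3,13],"rot": [0,0,0]},{"xyz": [0,7,13],"rot": [0,0,0]},{"xyz": [0,11,13],"rot": [0,0,0]},{"xyz": [0,13,13],"rot": [0,0,0]},{"xyz": [0,13,13],"rot": [0,0,0]}]}}

```text
t: 12.95
tool_pos: [0.4911, -0.0137, 0.2822]
orientation: [-3.135, 0.193, -0.002]
force: [-0.6, -0.3, 0.2]
opening: 0.0744
```

```bash
python3 look.py d6; python3 - <<'E'
from h import *
im=read_camera("wrist");cv2.imwrite("pics/w6.png",im[...,::-1])
c=calibration("wrist");print(proj(place(box(.013,.013,.18),(.491,-.146,-.125)),c).round(),proj(place(box(.03,.074,0),(.491,-.146,-.125)),c).round())
E
```

```text
12.95 [ 0.49114216 -0.01369861  0.28219559] [-0.55378518 -0.31539281  0.22341409] 0.07438267457120333
[[287. 370.]
 [287. 344.]
 [317. 370.]
 [318. 344.]] [[274. 311.]
 [273. 210.]
 [317. 311.]
 [320. 210.]]
```

View pics/d6.png

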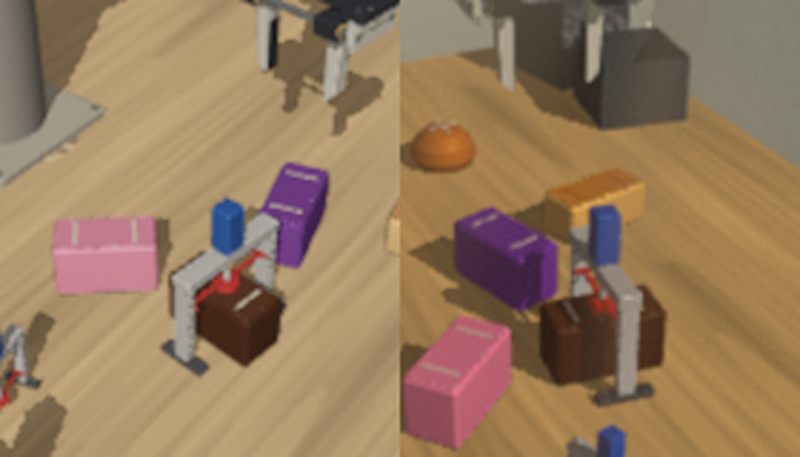

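View pics/w6.png

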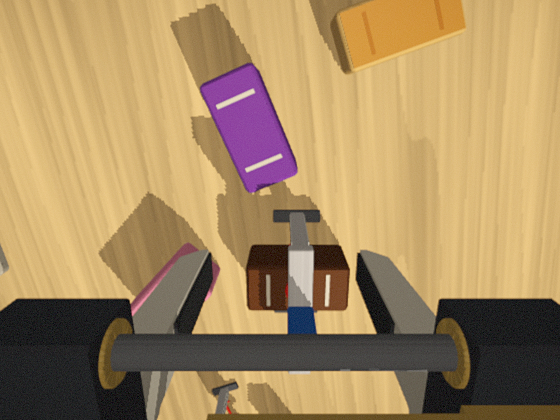

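The far sole (274–320, row 210) is flat where predicted, the bar sits centred between the stripes, and the loaves are unmoved. Handing in.

```bash
python3 - <<'E'
from plant import *
print(read_state()["t"]); print(close_job())
E
```

```text
13.1
the job is handed in; nothing more can be done
None
```

I picked up the middle-sized gauge by its blue grip, lowered it over the dark rye loaf and let go. I handed the job in at 13.1 s of the 42 s allowed, and it reported no verdict.

**Touchdown:** The soles met the bench at a tool height of 0.1517 m, the height at which the gauge was first gripped (0.1516 m). The force on the tool rose gently to about 3.4 N.

**Final pictures:**
- The gauge stands by itself with its legs on either side of the long sides. The far sole is within a pixel of where I predicted it.
- The red foot is on the top between the flour stripes.
- The loaves look unmoved, and the arm is well clear.

**What disagreed or was not checked:**
- The two estimates of the rye's centre differed by about 2 mm in y. The corner fit was off by up to about 5 pixels, so I placed by the stripe centre.
- The foot's travel was not measured directly.

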